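# Load two nesting cups on a spring loader and hold it on its stop

### The arm

A 6-joint arm with a two-finger parallel gripper is mounted at the origin on a cart in front of the work surface, level with it; the furniture and walls round the work are solid. World frame = base frame: x ahead of the robot, y to its left, z up, the work surface at z = 0. Lengths are in m, angles in rad, forces in N, time in s.
With the tool pointing down it reaches from about 0.325 to 0.85 m from the base axis. Payload 15.5 kg.
Tool frame: the origin (TCP) lies at the very end of the fingers, on their centre line; the grasp point (between the pads) lies 19 mm behind it (bot.grip_point_offset is the distance from the TCP to the grasp point, in m); z points along the fingers, y is the line along which they close (so a half turn about z gives the same grasp; the last joint's range is limited). The gripper opens to 91 mm and grips with 3 to 60 N. Pads are 32 mm wide; open, the fingers measure 118 mm over their backs; the gripper's body (76 mm by 178 mm) begins 60 mm behind the grasp point.
Start: joints at [-1.438, 0.494, 1.345, -0, 1.302, -0.096], TCP at [0.142, -0.609, 0.214] pointing down, gripper open.
Joint ranges: [-2.91, 2.91], [-0.82, 2.16], [0.22, 2.67], [-1.22, 4.37], [0.12, 2.79], [-3.08, 3.08]. Speed limits (rad/s): [1.89, 1.89, 2.57, 3.01, 3.01, 3.01].

### API

Orientations are given as a 3x3 rotation matrix whose columns are the frame's x, y, z axes.
In Python, from workcell import bot, job, snapshot, calibration gives the robot as it stands (bot), with the cameras as plain functions and the job (job).
- The arm moves only by the shell command python3 shift.py 'ROWS'. ROWS is one flat JSON list of numbers that holds 1 to 20 rows one after another, with no inner brackets; each row has 7 numbers: a rotation vector rx, ry, rz in a scale on which 1.0 is 360 degrees, then dx, dy, dz in parts of the range, where 1.0 means 0.8 m, then the opening from 0.0 (shut) to 1.0 (fully open); each row is the pose to reach, as a shift and turn from the pose commanded when the command began, along the tool's axes at that moment; what a row does not reach only later rows make up. A row lasts 1/12 s, in which the tool goes at most 0.0417 m and 0.125 rad, less where a joint would pass 70% of its speed; a pose out of reach is approached as far as the arm can. The fingers move at their own pace and stop on an object; the grip force is fixed at half the most. Time passes only in rows, so rows that do not move let the fingers close. It prints the time, the measured TCP pose, the force, the opening and the grip force at its end. Shift and turn numbers lie between -1 and 1, and a call with a number outside is refused. Input that does not fit is refused with a message, and nothing moves.
- bot.get_state(): the state, without advancing time (a new reading comes with each control period).
- snapshot(name): name is "scene" or "top"; returns the picture (400x640x3 uint8, red, green, blue); there is no depth.
- calibration(name): a dict with "fx", "fy", "cx", "cy" (pixels), "k1" (the pictures are not rectified: a ray, as slopes to the right and down, at radius r is drawn at 1 + k1 r^2 times it, then the intrinsics apply), "R" (3x3) and "t" (3): a world point X has camera coordinates R X + t. Camera axes: x right, y down, z forward; pixel columns grow to the right and rows downward; lengths in m; the calibration is good to about 2 mm. A picture is of the moment at which its call begins. calibration takes no time and is no camera call.
- job.hand_in(): hands the job in; it is judged then, once.
The state is a dict: "clock": time; "joint_positions": joint angles; "joint_velocities": joint speeds; "joint_torque": joint torques, N m; "ee_pos": TCP position; "eef_rot": TCP orientation; "ft_force": force on the tool from outside, world axes, zero at the start; "ft_torque": the same for the moment, N m; "gripper_width": opening from 0.0 (shut) to 1.0 (fully open); "grasp_force": force on a finger pad.
Only numpy, scipy, OpenCV 4.12 (cv2) and the standard library are available. Lean on these libraries where they do the work, as an engineer would, in place of code of your own. Each camera call takes 0.05 s, during which the arm holds its last target. There are 200 camera calls.

### The job

Load the spring loader: set one of the two loose steel cups fully into its black sprung seat, nest the other cup fully inside the first (either cup may go first), and press the stack straight down, firmly but without ramming, until the plunger is fully down on its hard stop. Finish while still holding: the program ends with the gripper on the top cup, keeping the plunger on its stop, and does not let go. Leave the other things on the bench where they are.

Things in the scene. Friction and masses are not known exactly. Their poses are not given: they have to be found in the camera images.
- loader: spring loader, fixed to the bench: 110 x 110 x 10 mm dark steel base plate with a screw at each corner, a blue round guide housing (58 mm diameter, 72 at its foot) with a brass stop ring on top whose upper face is 34 mm above the bench. Origin: centre of the underside of the base plate, on the bench; z up is the plunger axis.
- seat_rim (a point): centre of the mouth of the black sprung seat, moving with the plunger: an upright round cup, 56 mm outside, 51 mm inside diameter, 47 mm tall, 42 deep. Mouth 101 mm above the bench with the plunger up (a 20 mm gap then shows the bright stem between seat and brass ring), 81 mm on the stop (gap closed).
- plunger (a joint): travel of the sprung seat in m, straight down: 0 = fully up, 0.020 = on the hard stop. The spring (250 N/m) pushes up with 7 N at the top and 12 N at the stop, less the weight on it (plunger 1 N, each cup about 1.2 N); empty or carrying both cups it stays up. Nothing latches it: it springs up when the push ends.
- cup_0: loose steel cup, open top, 66 mm tall, 0.12 kg: tapered body 36 mm high (34 mm diameter at the foot, 48 at its top), flat shoulder, then a straight collar 30 mm high, 56 mm outside, 51 inside; grasp across the collar from above. Origin: centre of the foot's underside; z: axis, to the mouth. Fully in, the shoulder sits on the rim below: foot 36 mm under that rim, own rim 30 mm above it.
- cup_1: the second loose steel cup, identical to cup_0 in every way; origin and axes alike.
- v_block: bystander: small steel V block, 45 x 32 x 30 mm, on the right of the bench; origin at the centre of its underside.
- bushing_0: bystander: flanged steel guide bushing, 39 mm diameter, 36 mm tall, on the right; origin at the centre of its underside.
- tin_cup: bystander: tin cup holding shanked points, 58 mm diameter, 95 mm tall, at the back; origin at the centre of its underside.
- parallel_bar: bystander: ground steel bar with three holes, 10 x 120 x 20 mm, on the right; origin at the centre of its underside.
- oil_can: bystander: green oil can with a long spout, 57 x 80 x 151 mm, at the back right; origin at the centre of its underside.
- brass_hammer: bystander: brass hammer with a wooden handle, 64 x 212 x 25 mm, on the left; origin at the centre of its underside.

How it is judged:
On the way:
1. a cup stands fully in the sprung seat (((horizontal distance between cup_0 and seat_rim below 0.005 m and z of cup_0 in the frame of seat_rim below -0.033 m and angle between cup_0's own z axis and vertical below 0.1 rad) or (horizontal distance between cup_1 and seat_rim below 0.005 m and z of cup_1 in the frame of seat_rim below -0.033 m and angle between cup_1's own z axis and vertical below 0.1 rad))), for 0.2 s.
At the end, for the whole second after the job is handed in: The plunger is within 1.5 mm of its hard stop; one cup is in the sprung seat and the other in that cup, each fully home to 3 mm, centred to 5 mm and upright to 0.1 rad; the gripper's fingers are still on the top cup (3 N or more) and the push goes through the cups (4 N or more between them) (value of joint plunger above 0.0185 m and angle between each of cup_0, cup_1's own z axis and vertical below 0.1 rad and contact force between cup_0 and cup_1 above 4 N and ((horizontal distance between cup_0 and seat_rim below 0.005 m and z of cup_0 in the frame of seat_rim below -0.033 m and horizontal distance between cup_1 and cup_0 below 0.005 m and z of cup_1 in the frame of cup_0 between 0.026 and 0.033 m and contact force between the fingers and cup_1 above 3 N) or (horizontal distance between cup_1 and seat_rim below 0.005 m and z of cup_1 in the frame of seat_rim below -0.033 m and horizontal distance between cup_0 and cup_1 below 0.005 m and z of cup_0 in the frame of cup_1 between 0.026 and 0.033 m and contact force between the fingers and cup_0 above 3 N))); the arm keeps its last pose, push and grip.
It fails at once if the stack is rammed (over 60 N between the cups) (contact force between cup_0 and cup_1 above 60 N).
It fails at once if a bystander is moved by more than 3 cm (distance of any of v_block, bushing_0, tin_cup, parallel_bar, oil_can, brass_hammer from where it was at the start of the episode above 0.03 m).
It also fails if it takes over 61 s, if anything falls off the work surface, if the arm or the gripper's body presses on something with over 40 N, if the wrist force passes 120 N, or if a joint passes its speed limit or range.

## Working session

There is one attempt and no reset: what is moved stays moved. The work goes in short steps, Python scripts to look and compute and a shell command to move; the robot and the scene stay as the last step left them, time stands still between calls to the robot, and variables do not carry over. Pictures are saved under pics/ and viewed, at most 10 in all, crops included, and the job is handed in when it is done.

```bash
ls; mkdir -p pics
python3 - <<'E'
from workcell import bot, job, snapshot, calibration
import cv2
for n in("scene","top"):
    cv2.imwrite(f"pics/{n}0.png",snapshot(n)[:,:,::-1]); print(calibration(n))
s=bot.get_state();print(s['clock'],s['ee_pos'],s['eef_rot'],s['ft_force'])
E
```

```text
pics
shift.py
workcell.py
{'fx': 365.213812277443, 'fy': 365.213812277443, 'cx': 321.6759014990519, 'cy': 199.97118449206295, 'k1': 0.009362506181071635, 'R': array([[-0.80647497, -0.59119797, -0.00911455],
       [-0.40181171,  0.55930464, -0.72506943],
       [ 0.43375739, -0.58108801, -0.68861546]]), 't': array([0.50125516, 0.25000211, 1.02861502])}
{'fx': 418.67204674706215, 'fy': 418.67204674706215, 'cx': 315.79665967546765, 'cy': 197.94287952343112, 'k1': 0.004940866271129999, 'R': array([[-0.01162963, -0.99962394, -0.02483398],
       [-0.98602735,  0.01559177, -0.16585224],
       [ 0.16617707,  0.02255818, -0.98583787]]), 't': array([0.0942947 , 0.58467649, 1.31575394])}
0.1 [ 0.14171119 -0.60836747  0.2133871 ] [[ 9.73937809e-01  2.26815175e-01 -1.44352758e-04]
 [ 2.26815192e-01 -9.73937171e-01  1.12085747e-03]
 [ 1.13636967e-04 -1.12438687e-03 -9.99999361e-01]] [ 0.71744811 -0.48615269  0.09416364]
```

View pics/scene0.png

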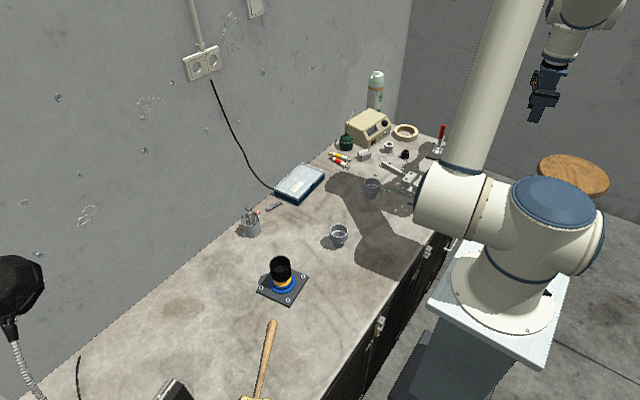

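View pics/top0.png

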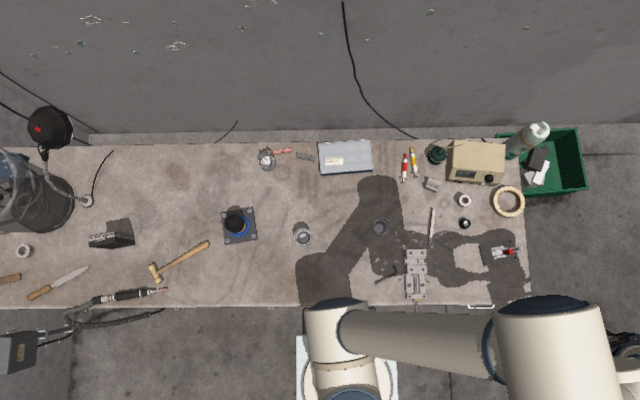

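The scene view shows the loader at about (281,275), a cup at (339,235) and a shaded cup at (372,187). The top view has them at (238,224), (302,236) and (380,227). I'll enlarge these next.

Run:
```python
import cv2,numpy as np
S=cv2.imread("pics/scene0.png");T=cv2.imread("pics/top0.png")
def c(I,u,v,w=22): return cv2.resize(I[v-w:v+w,u-w:u+w],(264,264),interpolation=cv2.INTER_CUBIC)
a=np.hstack([c(S,281,272),c(S,339,235),c(S,372,187)]);b=np.hstack([c(T,238,224),c(T,302,236),c(T,380,227)])
o=np.vstack([a,b]);o=cv2.convertScaleAbs(o,alpha=1.2);cv2.imwrite("pics/crop0.png",o)
```

```text
(no output)
```

View pics/crop0.png

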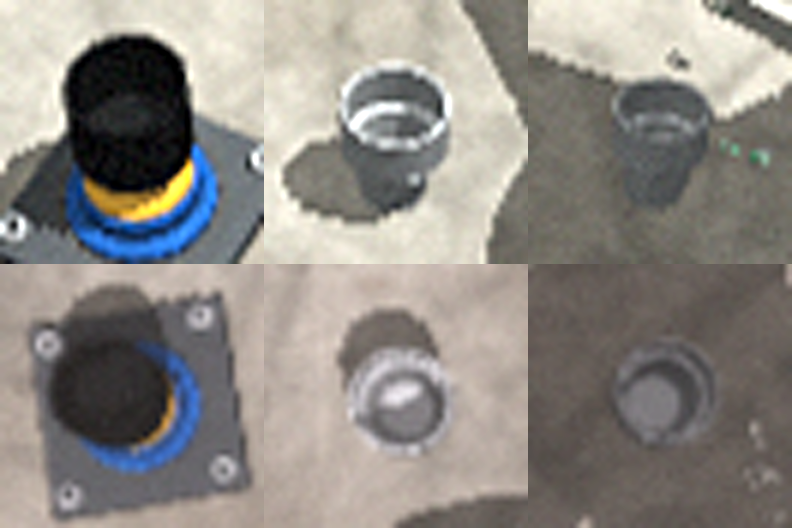

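The crops show bright cup rims with collars, both cups upright, the four loader screws, and the black seat. Next I'll cast rays onto known heights in both views.

```bash
cat > h.py <<'E'
import cv2,numpy as np
from workcell import bot, job, snapshot, calibration
def ray(n,u,v):
    c=calibration(n);R,t=np.array(c['R']),np.array(c['t'])
    x=np.array([(u-c['cx'])/c['fx'],(v-c['cy'])/c['fy']]);s=x.copy()
    for _ in range(5): s=x/(1+c['k1']*(s@s))
    return -R.T@t, R.T@np.array([*s,1])
def plane(n,u,v,z):
    o,d=ray(n,u,v);return o+d*(z-o[2])/d[2]
def tri(a,b):
    A=np.zeros((3,3));y=np.zeros(3)
    for n,u,v in(a,b):
        o,d=ray(n,u,v);d/=np.linalg.norm(d);P=np.eye(3)-np.outer(d,d);A+=P;y+=P@o
    return np.linalg.solve(A,y)
def tool():
    s=bot.get_state();return np.array(s['ee_pos']),np.array(s['eef_rot'])
E
python3 - <<'E'
from h import *
np.set_printoptions(precision=4,suppress=True)
S=("scene",338.3,230.2);T=("top",302.2,236.2)
print("A",plane(*S,.066),plane(*T,.066),tri(S,T))
S=("scene",371.7,182.5);T=("top",380.1,225.7)
print("B",plane(*S,.066),plane(*T,.066),tri(S,T))
T=("top",233.8,223); print("seat",plane(*T,.101)); print("plate",plane("top",238,225.2,.01))
# seat mouth: darkest mask
I=cv2.imread("pics/top0.png");m=(I.max(2)<48).astype('uint8');m[:200]=0;m[245:]=0;m[:,:215]=0;m[:,262:]=0
c=max(cv2.findContours(m,0,1)[0],key=cv2.contourArea);print(cv2.minEnclosingCircle(c),cv2.boundingRect(c))
I=cv2.imread("pics/scene0.png");m=(I.max(2)<45).astype('uint8');m[:250]=0;m[295:]=0;m[:,:265]=0;m[:,:265]=0;m[:,298:]=0
c=max(cv2.findContours(m,0,1)[0],key=cv2.contourArea);print(cv2.boundingRect(c))
E
```

```text
A [0.4608 0.1332 0.066 ] [0.4607 0.1305 0.066 ] [0.4614 0.131  0.0634]
B [ 0.4915 -0.1164  0.066 ] [ 0.4906 -0.1173  0.066 ] [ 0.4912 -0.1171  0.0656]
seat [0.502  0.3421 0.101 ]
plate [0.5045 0.348  0.01  ]
((234.03192138671875, 222.47872924804688), 9.6941556930542) (225, 213, 19, 19)
(270, 256, 21, 26)
```

Run:
```python
from h import *
np.set_printoptions(precision=4,suppress=True)
print("mouth",plane("scene",279.7,262.6,.101),tri(("scene",279.7,262.6),("top",233.7,222.6)))
for n,(x0,x1,y0,y1) in (("top",(218,258,204,246)),("scene",(254,312,258,308))):
    I=cv2.imread(f"pics/{n}0.png").astype(int)
    hsv=cv2.cvtColor(I.astype('uint8'),cv2.COLOR_BGR2HSV)
    b=cv2.inRange(hsv,(100,150,60),(130,255,255));ys,xs=np.nonzero(b[y0:y1,x0:x1]);print(n,"blue",xs.min()+x0,xs.max()+x0,ys.min()+y0,ys.max()+y0)
    g=I.max(2)
    # plate corners: dark neutral region
    m=((g<100)).astype('uint8');m|=b//255; k=np.zeros_like(m);k[y0-3:y1+3,x0-3:x1+3]=1;m*=k
    m=cv2.morphologyEx(m,cv2.MORPH_OPEN,np.ones((3,3)))
    c=max(cv2.findContours(m,0,1)[0],key=cv2.contourArea)
    print(cv2.approxPolyDP(c,5,True).reshape(-1,2).tolist())
I=cv2.imread("pics/top0.png")[200:248,212:262];I2=cv2.imread("pics/scene0.png")[248:310,250:314]
o=np.hstack([cv2.resize(cv2.convertScaleAbs(I,alpha=2.5),(400,384),interpolation=0),cv2.resize(cv2.convertScaleAbs(I2,alpha=2.5),(396,384),interpolation=0)])
cv2.imwrite("pics/crop1.png",o)
```

```text
mouth [0.5055 0.3465 0.101 ] [0.5053 0.3442 0.098 ]
top blue 232 248 217 235
[[229, 208], [222, 218], [224, 237], [230, 243], [249, 240], [256, 233], [253, 213]]
scene blue 270 294 274 293
[[277, 256], [261, 284], [285, 294], [294, 278], [284, 287], [273, 283], [291, 276], [289, 260]]
```

View pics/crop1.png

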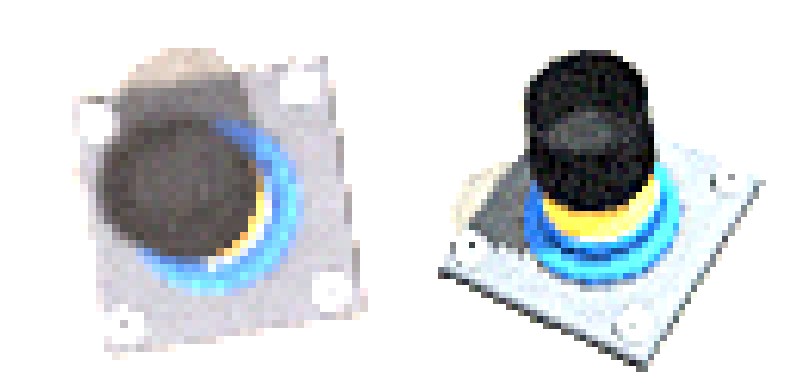

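The top crop shows black spanning x 104–260 (8 px per pixel) and screws averaging (213,206). The scene crop shows the mouth at the top of the black seat. I'll project candidate axes and compare them.

Run:
```python
from h import *
def proj(n,X):
    c=calibration(n);p=np.array(c['R'])@X+c['t'];x=p[:2]/p[2];x=x*(1+c['k1']*(x@x));return x*c['fx']+[c['cx'],c['cy']]
a=np.linspace(0,6.283,100)
for C in ((.505,.345),(.505,.348)):
  for n,o,s,off in(("top",(212,200),8,0),("scene",(250,248),6.19,400)):
    for z,r in((.101,.028),(.054,.028),(.01,.036)):
      P=np.array([proj(n,np.array([C[0]+r*np.cos(t),C[1]+r*np.sin(t),z])) for t in a]);P=(P+.5-o)*s+[off,0]
      print(C,n,z,"x",P[:,0].min().round(),P[:,0].max().round(),"y",P[:,1].min().round(),P[:,1].max().round())
p,R=tool();print(R.T@(np.array([.4607,.1310,.25])-p))
```

```text
(0.505, 0.345) top 0.101 x 100.0 242.0 y 109.0 252.0
(0.505, 0.345) top 0.054 x 128.0 266.0 y 124.0 262.0
(0.505, 0.345) top 0.01 x 133.0 305.0 y 119.0 291.0
(0.505, 0.345) scene 0.101 x 525.0 655.0 y 40.0 145.0
(0.505, 0.345) scene 0.054 x 536.0 662.0 y 104.0 209.0
(0.505, 0.345) scene 0.01 x 529.0 686.0 y 147.0 280.0
(0.505, 0.348) top 0.101 x 92.0 235.0 y 110.0 252.0
(0.505, 0.348) top 0.054 x 120.0 258.0 y 125.0 263.0
(0.505, 0.348) top 0.01 x 126.0 298.0 y 119.0 291.0
(0.505, 0.348) scene 0.101 x 520.0 651.0 y 45.0 150.0
(0.505, 0.348) scene 0.054 x 532.0 658.0 y 109.0 214.0
(0.505, 0.348) scene 0.01 x 524.0 682.0 y 151.0 285.0
[ 0.47837919 -0.64778713 -0.0358302 ]
```

Run:
```python
from h import *
p,R=tool();print(p,R.T@(np.array([.491,-.117,.12])-p))
```

```text
[ 0.14171119 -0.60836747  0.2133871 ] [ 0.45162457 -0.39923204  0.09388737]
```

Careful with the scale: shifts go in shares of 0.8 m and turns go in shares of 360 degrees. That gives: 0.452 m / 0.8 = 0.565, -0.399 m / 0.8 = -0.4988.

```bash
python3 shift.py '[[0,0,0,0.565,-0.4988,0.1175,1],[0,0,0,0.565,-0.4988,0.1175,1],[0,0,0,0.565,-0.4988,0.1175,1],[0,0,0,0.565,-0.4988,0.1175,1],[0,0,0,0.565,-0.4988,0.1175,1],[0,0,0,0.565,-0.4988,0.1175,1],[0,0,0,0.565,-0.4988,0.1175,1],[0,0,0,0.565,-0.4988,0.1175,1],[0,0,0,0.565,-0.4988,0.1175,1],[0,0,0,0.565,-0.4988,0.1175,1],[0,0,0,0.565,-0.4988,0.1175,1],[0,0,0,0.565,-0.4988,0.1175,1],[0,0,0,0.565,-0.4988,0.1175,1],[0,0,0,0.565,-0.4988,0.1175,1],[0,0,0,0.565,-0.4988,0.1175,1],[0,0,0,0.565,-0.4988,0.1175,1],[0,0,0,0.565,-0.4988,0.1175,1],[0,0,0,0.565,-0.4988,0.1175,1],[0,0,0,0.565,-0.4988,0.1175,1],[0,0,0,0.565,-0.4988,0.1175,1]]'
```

```text
refused: ROWS must be one flat list, 7 numbers to a row, no inner brackets. Nothing was moved.
```

Wrong form. The message asks for one flat list, 7 numbers to a row, no inner brackets, so I'll send the same numbers that way.

```bash
python3 shift.py '[0,0,0,0.565,-0.4988,0.1175,1,0,0,0,0.565,-0.4988,0.1175,1,0,0,0,0.565,-0.4988,0.1175,1,0,0,0,0.565,-0.4988,0.1175,1,0,0,0,0.565,-0.4988,0.1175,1,0,0,0,0.565,-0.4988,0.1175,1,0,0,0,0.565,-0.4988,0.1175,1,0,0,0,0.565,-0.4988,0.1175,1,0,0,0,0.565,-0.4988,0.1175,1,0,0,0,0.565,-0.4988,0.1175,1,0,0,0,0.565,-0.4988,0.1175,1,0,0,0,0.565,-0.4988,0.1175,1,0,0,0,0.565,-0.4988,0.1175,1,0,0,0,0.565,-0.4988,0.1175,1,0,0,0,0.565,-0.4988,0.1175,1,0,0,0,0.565,-0.4988,0.1175,1,0,0,0,0.565,-0.4988,0.1175,1,0,0,0,0.565,-0.4988,0.1175,1,0,0,0,0.565,-0.4988,0.1175,1,0,0,0,0.565,-0.4988,0.1175,1]'
python3 - <<'E'
from h import *
cv2.imwrite("pics/scene1.png",snapshot("scene")[100:250,290:490,::-1].repeat(4,0).repeat(4,1))
p,R=tool();print(R.T@(np.array([.491,-.117,.042])-p))
E
```

```text
clock: 1.77
ee_pos: [0.491, -0.1185, 0.1201]
eef_rot: [[0.974, 0.225, 0.0], [0.225, -0.974, -0.0], [0.0, 0.0, -1.0]]
ft_force: [-0.7, 0.2, -0.2]
gripper_width: 0.999
grasp_force: 0.0
[ 0.00026529 -0.00148294  0.07808534]
```

View pics/scene1.png

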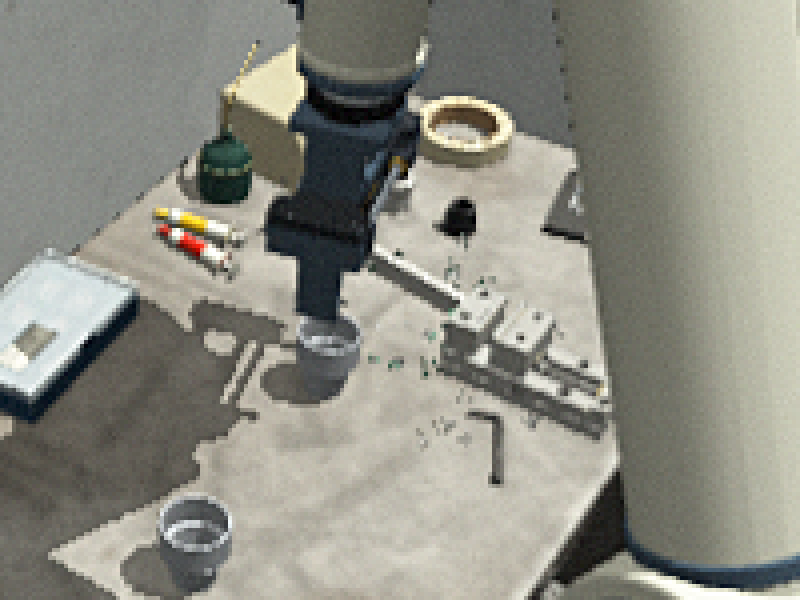

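The fingers hang above cup B, whose rim is at crop (328,330). The space around it is clear, so I'll descend and grip.

```bash
python3 shift.py '[0,0,0,0,-0.0013,0.0375,1,0,0,0,0,-0.0013,0.075,1,0,0,0,0,-0.0013,0.0975,1,0,0,0,0,-0.0013,0.0975,1,0,0,0,0,-0.0013,0.0975,0,0,0,0,0,-0.0013,0.0975,0,0,0,0,0,-0.0013,0.0975,0,0,0,0,0,-0.0013,0.0975,0,0,0,0,0,-0.0013,0.0975,0,0,0,0,0,-0.0013,0.0975,0,0,0,0,0,-0.0013,0.0975,0]'
```

```text
clock: 2.73
ee_pos: [0.4918, -0.1168, 0.0425]
eef_rot: [[0.974, 0.227, 0.001], [0.227, -0.974, -0.001], [0.001, 0.001, -1.0]]
ft_force: [-0.0, 0.5, 8.6]
gripper_width: 0.614
grasp_force: 30.0
```

Converted, -0.15 m / 0.8 = -0.1875, -0.12 m / 0.8 = -0.15.

```bash
python3 shift.py '[0,0,0,0,0,-0.05,0,0,0,0,0,0,-0.1,0,0,0,0,0,0,-0.15,0,0,0,0,0,0,-0.1875,0,0,0,0,0,0,-0.1875,0]'
python3 - <<'E'
from h import *
p,R=tool();print(R.T@(np.array([.5035,.346,.18])-p))
E
```

```text
clock: 3.15
ee_pos: [0.4938, -0.1174, 0.1977]
eef_rot: [[0.974, 0.227, 0.008], [0.227, -0.974, -0.003], [0.007, 0.005, -1.0]]
ft_force: [1.8, -0.1, -1.0]
gripper_width: 0.615
grasp_force: 30.0
[ 0.11449856 -0.44923335  0.01643838]
```

Converted, -0.449 m / 0.8 = -0.5613, 0.114 m / 0.8 = 0.1425.

```bash
python3 shift.py '[0,0,0,0.1425,-0.5613,0.0188,0,0,0,0,0.1425,-0.5613,0.0188,0,0,0,0,0.1425,-0.5613,0.0188,0,0,0,0,0.1425,-0.5613,0.0188,0,0,0,0,0.1425,-0.5613,0.0188,0,0,0,0,0.1425,-0.5613,0.0188,0,0,0,0,0.1425,-0.5613,0.0188,0,0,0,0,0.1425,-0.5613,0.0188,0,0,0,0,0.1425,-0.5613,0.0188,0,0,0,0,0.1425,-0.5613,0.0188,0,0,0,0,0.1425,-0.5613,0.0188,0,0,0,0,0.1425,-0.5613,0.0188,0,0,0,0,0.1425,-0.5613,0.0188,0,0,0,0,0.1425,-0.5613,0.0188,0,0,0,0,0.1425,-0.5613,0.0188,0]'
python3 - <<'E'
from h import *
I=snapshot("scene")[190:320,215:345,::-1];J=snapshot("top")[165:265,185:285,::-1]
cv2.imwrite("pics/c2.png",np.hstack([cv2.resize(cv2.convertScaleAbs(I,alpha=1.6),(400,400)),cv2.resize(cv2.convertScaleAbs(J,alpha=1.6),(400,400))]))
p,R=tool();print(p,R.T@(np.array([.5035,.346,.155])-p))
E
```

```text
clock: 4.4
ee_pos: [0.5002, 0.3454, 0.1767]
eef_rot: [[0.974, 0.226, -0.001], [0.226, -0.974, -0.001], [-0.001, 0.001, -1.0]]
ft_force: [-1.4, -0.8, -0.2]
gripper_width: 0.615
grasp_force: 30.0
[0.50055186 0.34521875 0.17696397] [ 0.00305586 -0.00010153  0.0219629 ]
```

View pics/c2.png

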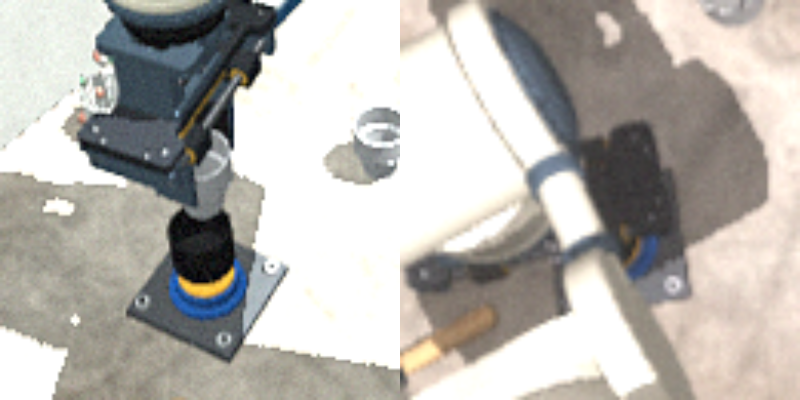

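The foot is hanging over the seat mouth at crop (200,220), and the collar's right edge at 231 fits an offset of about 3 mm. I'll correct tool x by +3 mm and descend partway.

Converted, 0.058 m / 0.8 = 0.0725, 0.003 m / 0.8 = 0.0038.

```bash
python3 shift.py '[0,0,0,0.0038,0,0,0,0,0,0,0.0038,0,0.025,0,0,0,0,0.0038,0,0.05,0,0,0,0,0.0038,0,0.0625,0,0,0,0,0.0038,0,0.0688,0,0,0,0,0.0038,0,0.0725,0,0,0,0,0.0038,0,0.0725,0]'
```

```text
clock: 5.08
ee_pos: [0.5035, 0.3471, 0.1189]
eef_rot: [[0.974, 0.227, -0.0], [0.227, -0.974, -0.0], [-0.0, 0.0, -1.0]]
ft_force: [-0.2, 0.4, -0.9]
gripper_width: 0.611
grasp_force: 30.0
```

Converted, 0.006 m / 0.8 = 0.0075, 0.003 m / 0.8 = 0.0038.

```bash
python3 shift.py '[0,0,0,0,0,0.0038,0,0,0,0,0,0,0.0075,0,0,0,0,0,0,0.0075,0]'; python3 shift.py '[0,0,0,0,0,0.0025,0,0,0,0,0,0,0.005,0,0,0,0,0,0,0.005,0]'
```

```text
clock: 5.33
ee_pos: [0.5036, 0.3473, 0.113]
eef_rot: [[0.974, 0.227, 0.001], [0.227, -0.974, 0.0], [0.001, -0.0, -1.0]]
ft_force: [0.3, 0.7, -0.6]
gripper_width: 0.613
grasp_force: 30.0
clock: 5.58
ee_pos: [0.504, 0.3476, 0.1091]
eef_rot: [[0.974, 0.227, 0.001], [0.227, -0.974, 0.001], [0.001, -0.0, -1.0]]
ft_force: [3.6, 2.2, 1.5]
gripper_width: 0.614
grasp_force: 30.0
```

Lateral force points +x, +y, so I'll move 1.5 mm that way and seat it.

```bash
python3 shift.py '[0,0,0,0.0019,-0.0006,0,0,0,0,0,0.0019,-0.0006,0.0025,0,0,0,0,0.0019,-0.0006,0.005,0,0,0,0,0.0019,-0.0006,0.005,0]'
```

```text
clock: 5.92
ee_pos: [0.5047, 0.3481, 0.1047]
eef_rot: [[0.974, 0.227, 0.0], [0.227, -0.974, 0.0], [0.0, -0.0, -1.0]]
ft_force: [0.7, 0.8, 5.8]
gripper_width: 0.611
grasp_force: 30.0
```

Vertical force is 5.8 N and lateral force is about zero, so the cup is home. The axis is about (0.5047, 0.3481). I'll release and retreat.

Converted, -0.09 m / 0.8 = -0.1125, -0.07 m / 0.8 = -0.0875.

```bash
python3 shift.py '[0,0,0,0,0,0,1,0,0,0,0,0,0,1,0,0,0,0,0,0,1,0,0,0,0,0,0,1,0,0,0,0,0,-0.0375,1,0,0,0,0,0,-0.0875,1,0,0,0,0,0,-0.1125,1,0,0,0,0,0,-0.1125,1]'
python3 - <<'E'
from h import *
p,R=tool();print(p,R.T@(np.array([.461,.131,.12])-p))
E
```

```text
clock: 6.58
ee_pos: [0.5066, 0.3492, 0.1998]
eef_rot: [[0.974, 0.227, 0.006], [0.227, -0.974, 0.003], [0.007, -0.002, -1.0]]
ft_force: [0.9, -0.2, 1.3]
gripper_width: 1.003
grasp_force: 0.0
[0.50664902 0.34917229 0.19976997] [-0.09449848  0.20227949  0.07873546]
```

Converted, 0.202 m / 0.8 = 0.2525, -0.094 m / 0.8 = -0.1175.

```bash
python3 shift.py '[0,0,0,-0.1175,0.2525,0.05,1,0,0,0,-0.1175,0.2525,0.05,1,0,0,0,-0.1175,0.2525,0.05,1,0,0,0,-0.1175,0.2525,0.05,1,0,0,0,-0.1175,0.2525,0.05,1,0,0,0,-0.1175,0.2525,0.05,1,0,0,0,-0.1175,0.2525,0.0975,1,0,0,0,-0.1175,0.2525,0.0975,1,0,0,0,-0.1175,0.2525,0.0975,1]'
python3 - <<'E'
from h import *
I=snapshot("scene")[190:320,235:365,::-1];J=snapshot("top")[195:265,205:275,::-1]
cv2.imwrite("pics/c3.png",np.hstack([cv2.resize(cv2.convertScaleAbs(I,alpha=1.6),(400,400)),cv2.resize(cv2.convertScaleAbs(J,alpha=1.6),(400,400))]))
p,R=tool();print(p,R.T@(np.array([.461,.132,.042])-p))
E
```

```text
clock: 7.33
ee_pos: [0.4577, 0.1298, 0.1161]
eef_rot: [[0.974, 0.226, -0.004], [0.226, -0.974, -0.001], [-0.004, -0.0, -1.0]]
ft_force: [0.6, -1.2, 0.5]
gripper_width: 0.998
grasp_force: 0.0
[0.4592794  0.13055171 0.1177316 ] [ 0.00200407 -0.00101436  0.07573169]
```

View pics/c3.png

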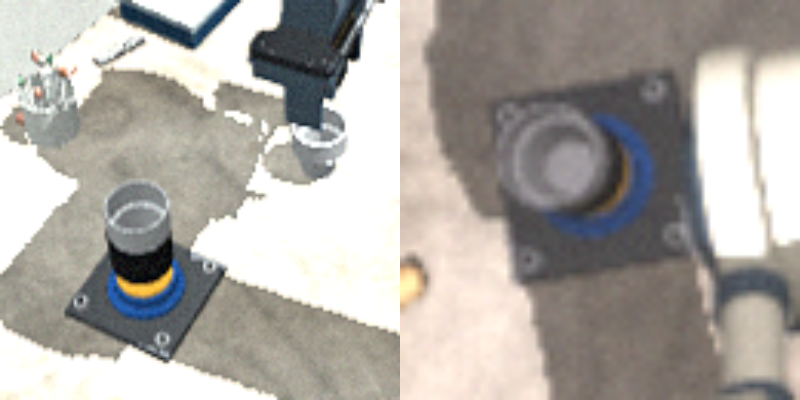

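The first cup stands upright in the seat, flush with its collar (crop rim at (140,207)). The gripper is above cup A, so I'll descend and grip.

Converted, 0.075 m / 0.8 = 0.0938, -0.001 m / 0.8 = -0.0013.

```bash
python3 shift.py '[0,0,0,0.0013,-0.0013,0.0375,1,0,0,0,0.0013,-0.0013,0.075,1,0,0,0,0.0013,-0.0013,0.0938,1,0,0,0,0.0013,-0.0013,0.0938,1,0,0,0,0.0013,-0.0013,0.0938,1,0,0,0,0.0013,-0.0013,0.0938,0,0,0,0,0.0013,-0.0013,0.0938,0,0,0,0,0.0013,-0.0013,0.0938,0,0,0,0,0.0013,-0.0013,0.0938,0,0,0,0,0.0013,-0.0013,0.0938,0,0,0,0,0.0013,-0.0013,0.0938,0]'
```

```text
clock: 8.35
ee_pos: [0.4599, 0.1312, 0.0423]
eef_rot: [[0.974, 0.227, 0.001], [0.227, -0.974, 0.0], [0.001, -0.0, -1.0]]
ft_force: [-0.8, 0.5, 8.2]
gripper_width: 0.61
grasp_force: 30.0
```

Converted, -0.201 m / 0.8 = -0.2513, -0.16 m / 0.8 = -0.2.

```bash
python3 shift.py '[0,0,0,0,0,-0.05,0,0,0,0,0,0,-0.1,0,0,0,0,0,0,-0.15,0,0,0,0,0,0,-0.2,0,0,0,0,0.1163,-0.2513,-0.2,0,0,0,0,0.1163,-0.2513,-0.2,0,0,0,0,0.1163,-0.2513,-0.2,0,0,0,0,0.1163,-0.2513,-0.2,0,0,0,0,0.1163,-0.2513,-0.2,0,0,0,0,0.1163,-0.2513,-0.2,0,0,0,0,0.1163,-0.2513,-0.2,0,0,0,0,0.1163,-0.2513,-0.2,0,0,0,0,0.1163,-0.2513,-0.2,0]'
python3 - <<'E'
from h import *
p,R=tool();print(p,R.T@(np.array([.5047,.3481,.142])-p))
E
```

```text
clock: 9.43
ee_pos: [0.5043, 0.3472, 0.2016]
eef_rot: [[0.974, 0.227, -0.001], [0.227, -0.974, -0.001], [-0.001, 0.001, -1.0]]
ft_force: [-0.6, -0.5, -1.2]
gripper_width: 0.613
grasp_force: 30.0
[0.50430208 0.34715855 0.20164062] [ 0.00066172 -0.00085793  0.05963954]
```

Seating should come at TCP z of about 0.137. I'll approach to 0.144.

Converted, 0.058 m / 0.8 = 0.0725, 0.053 m / 0.8 = 0.0663.

```bash
python3 shift.py '[0,0,0,0,0,0.025,0,0,0,0,0,0,0.0438,0,0,0,0,0,0,0.0563,0,0,0,0,0,0,0.0663,0,0,0,0,0,0,0.0725,0,0,0,0,0,0,0.0725,0,0,0,0,0,0,0.0725,0]'
```

```text
clock: 10.02
ee_pos: [0.5049, 0.3479, 0.1442]
eef_rot: [[0.974, 0.227, 0.0], [0.227, -0.974, 0.0], [0.0, -0.0, -1.0]]
ft_force: [0.9, 0.0, -0.3]
gripper_width: 0.607
grasp_force: 30.0
```

Converted, 0.004 m / 0.8 = 0.005, 0.002 m / 0.8 = 0.0025.

```bash
python3 shift.py '[0,0,0,0,0,0.0025,0,0,0,0,0,0,0.005,0,0,0,0,0,0,0.005,0]'; python3 shift.py '[0,0,0,0,0,0.0025,0,0,0,0,0,0,0.005,0,0,0,0,0,0,0.005,0]'
```

```text
clock: 10.27
ee_pos: [0.5047, 0.3481, 0.1399]
eef_rot: [[0.974, 0.227, 0.0], [0.227, -0.974, 0.0], [0.0, -0.0, -1.0]]
ft_force: [-0.1, -0.5, -1.4]
gripper_width: 0.609
grasp_force: 30.0
clock: 10.52
ee_pos: [0.5049, 0.3482, 0.1359]
eef_rot: [[0.974, 0.227, 0.0], [0.227, -0.974, 0.0], [0.0, -0.0, -1.0]]
ft_force: [-0.3, 0.6, 3.6]
gripper_width: 0.611
grasp_force: 30.0
```

It's home with no side load. I'll press slowly.

Converted, 0.01 m / 0.8 = 0.0125, 0.009 m / 0.8 = 0.0113.

```bash
python3 shift.py '[0,0,0,0,0,0.0038,0,0,0,0,0,0,0.0075,0,0,0,0,0,0,0.0113,0,0,0,0,0,0,0.0125,0,0,0,0,0,0,0.0125,0]'; python3 shift.py '[0,0,0,0,0,0.0025,0,0,0,0,0,0,0.005,0,0,0,0,0,0,0.0075,0,0,0,0,0,0,0.0088,0,0,0,0,0,0,0.0088,0]'
```

```text
clock: 10.93
ee_pos: [0.5049, 0.3482, 0.1259]
eef_rot: [[0.974, 0.227, 0.0], [0.227, -0.974, 0.0], [0.001, -0.0, -1.0]]
ft_force: [-0.9, 0.8, 6.9]
gripper_width: 0.615
grasp_force: 30.0
clock: 11.35
ee_pos: [0.505, 0.3482, 0.1191]
eef_rot: [[0.974, 0.227, 0.001], [0.227, -0.974, 0.0], [0.001, -0.0, -1.0]]
ft_force: [0.2, -0.9, 8.1]
gripper_width: 0.61
grasp_force: 30.0
```

Converted, 0.001 m / 0.8 = 0.0013, 0.0005 m / 0.8 = 0.0006.

```bash
python3 shift.py '[0,0,0,0,0,0.0006,0,0,0,0,0,0,0.0013,0,0,0,0,0,0,0.0013,0,0,0,0,0,0,0.0013,0]'; python3 shift.py '[0,0,0,0,0,0.0006,0,0,0,0,0,0,0.0013,0,0,0,0,0,0,0.0013,0,0,0,0,0,0,0.0013,0]'
```

```text
clock: 11.68
ee_pos: [0.505, 0.3482, 0.1183]
eef_rot: [[0.974, 0.227, 0.001], [0.227, -0.974, 0.0], [0.001, -0.0, -1.0]]
ft_force: [-2.0, -1.5, 8.7]
gripper_width: 0.612
grasp_force: 30.0
clock: 12.02
ee_pos: [0.505, 0.3482, 0.1173]
eef_rot: [[0.974, 0.227, 0.001], [0.227, -0.974, 0.0], [0.001, -0.0, -1.0]]
ft_force: [-1.7, -1.3, 10.0]
gripper_width: 0.609
grasp_force: 30.0
```

Converted, 0.001 m / 0.8 = 0.0013, 0.0005 m / 0.8 = 0.0006.

```bash
for i in 1; do python3 shift.py '[0,0,0,0,0,0.0006,0,0,0,0,0,0,0.0013,0,0,0,0,0,0,0.0013,0,0,0,0,0,0,0.0013,0]'; done
python3 - <<'E'
from h import *
f=[]
for i in range(4):
    I=snapshot("scene");f.append(bot.get_state()['ft_force'][2])
print(np.round(f,1))
o=cv2.resize(cv2.convertScaleAbs(I[235:315,240:320,::-1],alpha=1.8),(560,560),interpolation=cv2.INTER_CUBIC);cv2.imwrite("pics/c4.png",o)
E
```

```text
clock: 12.35
ee_pos: [0.5052, 0.3483, 0.117]
eef_rot: [[0.974, 0.227, 0.002], [0.227, -0.974, 0.001], [0.002, -0.0, -1.0]]
ft_force: [-3.2, -2.1, 17.3]
gripper_width: 0.613
grasp_force: 30.0
[18.5 18.  18.1 18.6]
```

View pics/c4.png

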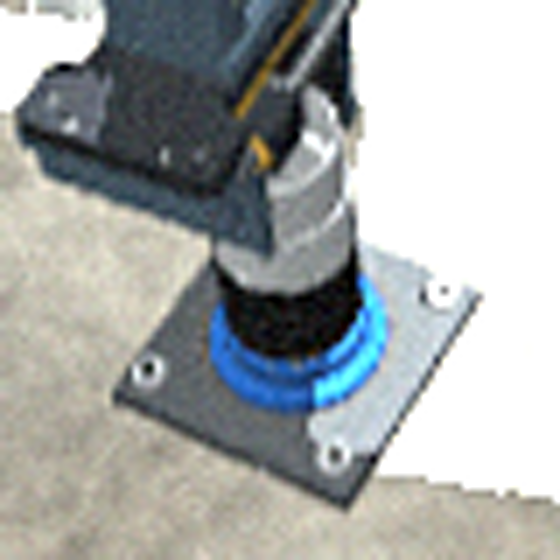

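The seat is down over the brass ring with the gap closed, and both collars are stacked flush (seat at crop (290,320)). Force jumped from 10 to 18 N for 0.3 mm of travel, which means the plunger is on its hard stop. The hold is steady.

```bash
python3 -c "
from workcell import bot, job, snapshot, calibration
print(job.hand_in())"
```

```text
the job is handed in; nothing more can be done
None
```

I handed the job in with both cups nested in the seat, the plunger pressed onto its hard stop at about 18 N, and the gripper still holding the top cup; the hand-in call gave no verdict.

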